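Clear the incubator lid, then hold it open

TASK

With the scraper block, wipe the four loose plastic chips off the incubator's shut lid into the yellow tray beside it, without touching the chips with the gripper, and stand the scraper back on its black mat. Then lift the lid with the gripper and hold it open at 60 degrees so that a colleague can load the block: finish while still holding it there, because it falls shut when let go. Leave the other things on the bench where they are.

Things in the scene. Friction and masses are not known exactly. Their poses are not given: they have to be found in the camera images.
- incubator: White dry-block incubator fixed on the bench, in mm 160 deep (its x) x 176 wide (its y); behind the lid a grey control box (its x 81 to 166, 85 high). Origin: centre of the white body's underside; x points to the hinge, away from the robot; y to its left; z up. Shut, the lid covers its x -80 to 80 and y -100 to 100; the lid's flat top is then 97.5 above the bench.
- lid (a joint): Opening angle of the flat teal lid (mm: 160 deep x 200 wide x 12 thick), rad: 0 shut, 1.047 = 60 degrees, stop at 1.4. Hinged along its rear edge; front edge and handle rise in an arc. Nothing holds it up: about 0.35 kg (0.26 to 0.49), almost no hinge friction, it falls shut from any angle when let go (0.6 to 2.5 N at the handle).
- lid_hinge (a point): Point on the lid's hinge axis, middle of its width, at the incubator's x = +80 mm, 85.5 mm above the bench. The axis runs along the incubator's y; the point does not move.
- lid_handle (a point): Centre of the lid's handle: steel bar, in mm 10 diameter, 100 long along the incubator's y, on two 10 mm end rods in the lid's plane, 50 before its front edge (45 clear behind the bar, 90 between rods: room for a finger). 210 from the hinge along the lid, 6 above it; shut, 91.5 above bench; at 60 degrees, 179 higher, 110 nearer the hinge. Pinched from above across the bar, it turns in the fingers.
- tray: Yellow open waste tray, fixed, in mm 180 (its x) x 110 (its y) x 40 high, walls 3. Stands against the incubator's left or right side, parallel to it, centre 146 from the incubator's centre line, its near rim 9 under the lid's overhang: what is pushed over that side edge of the lid drops in. Origin: centre of the underside.
- rack: Red tube rack with white-capped small tubes, fixed, in mm 180 x 110 x 48 high, standing on the incubator's other side from the tray, centre 146 from its centre line. Origin: centre of the underside.
- scraper: Scraper block standing on the mat: blue body with a black rubber sole, in mm 130 long (its x) x 30 (its y) x 25 high, and on it a white upright grip rib 90 long (x) x 20 thick (y), from 25 to 60 above the sole. About 0.2 kg, balanced about its middle. Origin: centre of the sole. Pinch the rib across its thickness.
- mat: Black rubber mat, fixed flat on the bench, in mm 200 (its x) x 140 (its y) x 3 thick; the scraper's place. Origin: centre of the underside.
- chip0: Loose chip of broken dish plastic, red, 20 x 16 x 7 mm, 10 g, lying on the shut lid within 67 mm of its middle across (incubator's y) and within 55 mm of it front to back (incubator's x). Origin: centre of its underside.
- chip1: Loose chip of broken dish plastic, orange, 16 x 16 x 8 mm, 10 g, lying on the shut lid within 67 mm of its middle across (incubator's y) and within 55 mm of it front to back (incubator's x). Origin: centre of its underside.
- chip2: Loose chip of broken dish plastic, red, 22 x 14 x 7 mm, 10 g, lying on the shut lid within 67 mm of its middle across (incubator's y) and within 55 mm of it front to back (incubator's x). Origin: centre of its underside.
- chip3: Loose chip of broken dish plastic, white, 18 x 18 x 8 mm, 10 g, lying on the shut lid within 67 mm of its middle across (incubator's y) and within 55 mm of it front to back (incubator's x). Origin: centre of its underside.
- dishes_red: Bystander, loose: stack of three closed red culture dishes, diameter 93, height 45 (mm). Origin: centre of its underside. Leave alone.
- dishes_cream: Bystander, loose: stack of three closed cream culture dishes, diameter 93, height 45 (mm). Origin: centre of its underside. Leave alone.
- reagent_bottle: Bystander, loose: amber bottle with blue cap, diameter 70, height 130 (mm). Origin: centre of its underside. Leave alone.
- beaker: Bystander, loose: clear open beaker, diameter 70, height 90 (mm). Origin: centre of its underside. Leave alone.
- tube: Bystander, loose: upright cream sample tube with blue cap, diameter 33, height 99 (mm). Origin: centre of its underside. Leave alone.
- marker: Bystander, loose: white marker pen with blue cap, lying, 140 long, 18 wide, 16 high, along its x (mm). Origin: centre of its underside. Leave alone.

How it is judged:
By the outcome, as a careful person would: the job done as asked, in the order asked, and still so for the second after the job is handed in, while the arm keeps its last pose, push and grip.
It also fails if it takes over 66 s, if anything falls off the work surface, if the arm or the gripper's body presses on something with over 40 N, if the wrist force passes 120 N, or if a joint passes its speed limit or range.

ROBOT

A 6-joint arm with a two-finger parallel gripper is mounted at the origin on the work surface. World frame = base frame: x ahead of the robot, y to its left, z up, the work surface at z = 0. Lengths are in m, angles in rad, forces in N, time in s.
With the tool pointing down it reaches from about 0.375 to 0.925 m from the base axis. Payload 5.7 kg.
Tool frame: the origin (TCP) lies at the very end of the fingers, on their centre line; the grasp point (between the pads) lies 19 mm behind it; z points along the fingers, x is the direction in which the jaws open and shut, and the axes are right-handed (so a half turn about z gives the same grasp; the last joint's range is limited). The gripper opens to 88 mm and grips with 3 to 60 N. Pads are 20 mm wide; open, the fingers measure 115 mm over their backs; the gripper's body (75 mm by 178 mm) begins 61 mm behind the grasp point.
Start: joints at [-1.311, 0.359, 1.51, -0, 1.272, -0.115], TCP at [0.22, -0.558, 0.223] pointing down, gripper open.
Joint ranges: [-2.97, 2.97], [-1.01, 2.36], [0.21, 2.38], [-0.96, 4.11], [0.2, 2.71], [-2.98, 2.98]. Speed limits (rad/s): [2.39, 2.39, 3.14, 3.14, 3.14, 3.14].

INTERFACE

Orientations are given as a unit quaternion [x, y, z, w].
In Python, from rig import arm, vision gives the robot as it stands.
- The arm moves only by the tool play_rows, never from a script. Its argument "series" is one flat list of numbers, 7 for each row, row after row: the shift along the tool's x, y, z in m, then the turn, a rotation vector about the tool's x, y, z in rad, then the opening, from -1 (shut) to 1 (fully open), so that 0 is half open. In form: [dx, dy, dz, wx, wy, wz, grip, dx, dy, dz, wx, wy, wz, grip, ...]. A call has 1 to 20 rows; each row shifts and turns the pose as measured when the row begins, along the tool's axes as they then stand; what a row does not reach is not made up. A row lasts 1/12 s, in which the tool goes at most 41.7 mm and 7.16 degrees, less where a joint would pass 70% of its speed; a pose out of reach is approached as far as the arm can. A call with a gripper value outside its range is refused whole. The fingers move at their own pace and stop on an object; "squeeze" is the grip in N (left out, the last holds). Time passes only in rows, so rows that do not move let the fingers close. It gives the time, the measured TCP pose, the force and the opening at its end, in the units of the state.
- arm.state(): the state, without advancing time (a new reading comes with each control period).
- vision.camera(name): name is "scene" or "side" or "wrist"; returns a dict with "img" (420x560x3 uint8, red, green, blue), "range_z" (420x560 float32, m along the optical axis (not along the pixel's ray), 0 where there is no reading), "K" (3x3 intrinsics, pixels), "dist" ([k1, k2, p1, p2, k3] as OpenCV has them; the pictures are not rectified), "R" (3x3) and "t" (3): a world point X has camera coordinates R X + t; the wrist camera has in their place "T_tool_cam" (4x4, takes a point from camera to tool coordinates, whose origin is the TCP and whose axes are the tool frame's). Camera axes: x right, y down, z forward; pixel columns grow to the right and rows downward; lengths in m; the calibration is good to about 2 mm. A picture is of the moment at which its call begins: read the wrist's pose just before it.
- arm.sign_off(): hands the job in, once; it reports no verdict.
The state is a dict: "time": time; "joint_positions": joint angles; "joint_vel": joint speeds; "joint_efforts": joint torques, N m; "tcp_pos": TCP position; "tool_rot": TCP orientation; "force": force on the tool from outside, world axes, zero at the start; "wrist_torque": the same for the moment, N m; "width": opening from 0.0 (shut) to 1.0 (fully open).
Only numpy, scipy, OpenCV 4.12 (cv2) and the standard library are available. Lean on these libraries where they do the work, as an engineer would, in place of code of your own. Each camera call takes 0.05 s, during which the arm holds its last target. There are 200 camera calls.

## Working session

There is one attempt and no reset: what is moved stays moved. The work goes in short steps, Python scripts to look and compute and a tool call to move; the robot and the scene stay as the last step left them, time stands still between calls to the robot, and variables do not carry over. Pictures are saved under pics/ and viewed, about 8 in all and at most 12, crops included, and the job is handed in when it is done.

Besides the shell and the picture viewer there is one more tool, called after ">>>" by a JSON object that holds its "name" and its "arguments". play_rows: Moves the arm, as the interface text tells. Its arguments: {"type":"object","properties":{"series":{"type":"array"},"squeeze":{"type":"number"}},"required":["series"]}

```bash
ls; mkdir -p pics; python3 - <<'E'
from rig import arm, vision
import cv2,numpy as np
print(arm.state())
for n in ("scene","side"):
    c=vision.camera(n); cv2.imwrite(f"pics/{n}0.png",c["img"][:,:,::-1]); np.savez(f"{n}0.npz",**c)
    print(n,c["K"],c["dist"],c["R"],c["t"])
E
```

```text
pics
{'time': 0.0, 'joint_positions': array([-1.31107543e+00,  3.59504793e-01,  1.51141457e+00, -3.59745620e-05,
        1.27250700e+00, -1.15079211e-01]), 'joint_vel': array([ 4.51803464e-04,  7.98133025e-04, -1.35461588e-03,  5.41345201e-04,
        4.39957920e-05,  6.38334981e-05]), 'joint_efforts': array([ 1.63149991e-03, -5.15366471e+01, -2.70724422e+01,  6.76483219e-02,
        3.47961404e-02, -1.29887044e-04]), 'tcp_pos': array([ 0.21946625, -0.55768225,  0.22181653]), 'tool_rot': array([ 8.26466950e-01, -5.62984494e-01, -7.04707853e-04, -5.86772358e-04]), 'force': array([-0.2649499 ,  0.44295095, -0.82836766]), 'wrist_torque': array([ 0.00769819, -0.04863578,  0.07060521]), 'width': 0.9993774764883108}
scene [[489.13652913   0.         286.43004651]
 [  0.         489.13652913 209.88947731]
 [  0.           0.           1.        ]] [-0.08915404  0.          0.          0.          0.        ] [[-0.87430516  0.48532594 -0.0070152 ]
 [ 0.37588289  0.66786003 -0.64239788]
 [-0.30708718 -0.56428867 -0.76633919]] [ 0.43987678 -0.14285547  1.53240544]
side [[423.04366772   0.         272.13502878]
 [  0.         423.04366772 201.85643256]
 [  0.           0.           1.        ]] [-0.06430438  0.          0.          0.          0.        ] [[-0.73226008 -0.68096287 -0.00920593]
 [-0.44456741  0.48820969 -0.75100674]
 [ 0.51590213 -0.54583959 -0.66023036]] [0.41500823 0.26599562 0.98372774]
```

View pics/scene0.png

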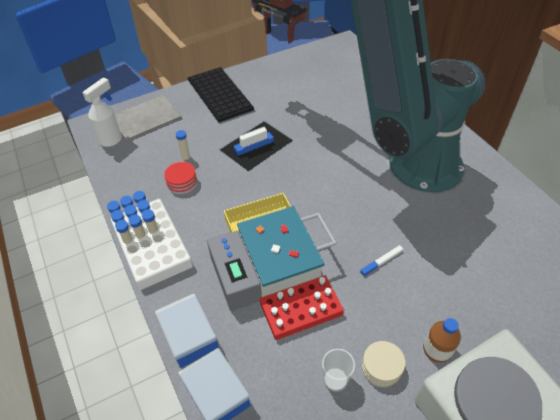

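View pics/side0.png

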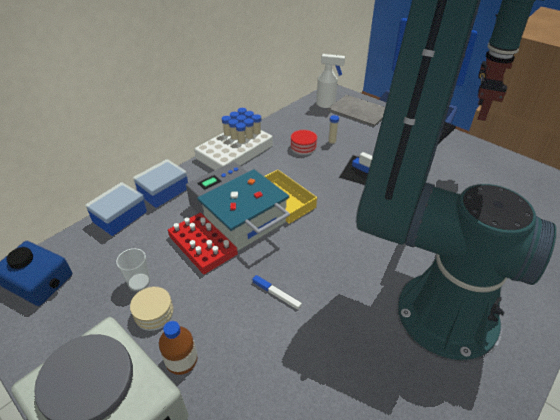

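The scene view shows the teal lid around (282,247) with chips at orange (260,230), red (284,229), white (276,249) and red (294,254). The handle is at (320,235), the tray at (258,212), and the scraper on its mat at (255,143). The side view agrees.

```bash
cat > h.py <<'E'
import numpy as np, cv2
from scipy.spatial.transform import Rotation as Rn
def pose(c,st=None):
    if "R" in c: return np.asarray(c["R"]).T, -np.asarray(c["R"]).T@c["t"]
    T=c["T_tool_cam"]; Rt=Rn.from_quat(st["tool_rot"]).as_matrix()
    return Rt@T[:3,:3], Rt@T[:3,3]+st["tcp_pos"]
def rays(c,uv,st=None):
    p=cv2.undistortPoints(np.asarray(uv,float).reshape(-1,1,2),c["K"],c["dist"]).reshape(-1,2)
    R,o=pose(c,st); return np.c_[p,np.ones(len(p))]@R.T, o
def onplane(c,uv,z,st=None):
    d,o=rays(c,uv,st); return o+d*((z-o[2])/d[:,2])[:,None]
def cloud(c,mask,st=None):
    v,u=np.nonzero(mask&(c["range_z"]>0)); d,o=rays(c,np.c_[u,v],st)
    return o+d*c["range_z"][v,u][:,None]
def hsv(c): return cv2.cvtColor(c["img"],cv2.COLOR_RGB2HSV)
def inr(c,lo,hi): return cv2.inRange(hsv(c),np.array(lo),np.array(hi))>0
def blobs(m,amin=15):
    n,l,s,ce=cv2.connectedComponentsWithStats(m.astype(np.uint8))
    return [(s[i,4],ce[i],l==i) for i in range(1,n) if s[i,4]>=amin]
def rect(P):  # top-view min area rect of points
    (c,wh,a)=cv2.minAreaRect(np.float32(P[:,:2]*1000)); return np.round(c,1),np.round(wh,1),round(a,2)
E
python3 - <<'E'
from h import *
for n,roi in (("scene",(0,0,560,420)),("side",(150,90,400,290))):
    c=dict(np.load(n+"0.npz")); H=hsv(c); x0,y0,x1,y1=roi
    R=np.zeros(H.shape[:2],bool); R[y0:y1,x0:x1]=1
    def rep(name,m,z,area=40):
        for a,ce,b in blobs(m&R,area):
            v,u=np.nonzero(b); P=onplane(c,np.c_[u,v],z); C=cloud(c,b)
            print(n,name,a,np.round(ce),"plane",rect(P),"cloudmed",np.round(np.median(C,0),3) if len(C) else 0)
    u,v=(282,240) if n=="scene" else (255,195)
    print("lid hsv",H[v,u])
    rep("teal",inr(c,(90,120,50),(105,255,140)),.0975,1500)
    rep("yellow",inr(c,(22,120,80),(32,255,255)),.04,200)
    rep("chipred",inr(c,(0,150,120),(6,255,255))|inr(c,(174,150,120),(180,255,255)),.105,15)
    rep("chiporange",inr(c,(8,150,120),(18,255,255)),.105,15)
    rep("blue",inr(c,(105,150,80),(120,255,255)),.028,60)
    rep("black",(H[...,2]<45),.003,300)
    W=(H[...,1]<50)&(H[...,2]>190); rep("white",W,.063,30)
E
```

```text
lid hsv [ 96 130 157]
scene yellow 947 [254. 210.] plane (array([563. , -57.9]), array([ 74.7, 181.6]), 82.89) cloudmed [ 0.56  -0.089  0.009]
scene chipred 524 [179. 173.] plane (array([ 712.3, -241.2]), array([84.7, 81.6]), 70.23) cloudmed [ 0.701 -0.302  0.044]
scene chipred 35 [284. 229.] plane (array([552.1,  75.7]), array([19.3, 13.9]), 75.7) cloudmed [0.551 0.077 0.105]
scene chipred 35 [294. 254.] plane (array([568.4, 154.4]), array([12.8, 18.9]), 43.69) cloudmed [0.568 0.154 0.105]
scene chipred 2409 [301. 309.] plane (array([624.3, 287.9]), array([108.7, 167.2]), 82.32) cloudmed [0.608 0.261 0.03 ]
scene chiporange 26 [260. 229.] plane (array([606.8,  47.7]), array([16.1, 12.7]), 62.79) cloudmed [0.608 0.049 0.106]
scene chiporange 346 [441. 336.] plane (array([396.2, 501.8]), array([44.1, 57.6]), 1.38) cloudmed [0.392 0.5   0.094]
scene blue 10938 [58. 44.] plane (array([  818.6, -1362.9]), array([960.9, 573.4]), 83.62) cloudmed [ 0.901 -1.967 -0.159]
scene blue 1051 [333.  12.] plane (array([-187.7, -919.7]), array([273.3, 256. ]), 60.85) cloudmed [-0.872 -1.798 -0.55 ]
s
[... 4823 characters left out ...]
024]
side blue 434 [168. 193.] plane (array([821. , 182.8]), array([146.2,  59.2]), 84.98) cloudmed [0.822 0.192 0.028]
side blue 134 [261. 282.] plane (array([377.4, 242.9]), array([47.9, 21.7]), 5.94) cloudmed [0.384 0.237 0.016]
side black 351 [393. 175.] plane (array([ 389.2, -414.6]), array([ 24.9, 334.8]), 21.8) cloudmed [0.171 0.095 0.378]
side white 736 [229. 148.] plane (array([ 838.3, -102.1]), array([230.5, 145.1]), 89.77) cloudmed [ 0.828 -0.066  0.047]
side white 40 [366. 155.] plane (array([ 462.6, -336.7]), array([39.5, 18. ]), 4.43) cloudmed [ 0.465 -0.336  0.063]
side white 263 [166. 170.] plane (array([879.4, 157.5]), array([93.1, 97. ]), 89.46) cloudmed [0.875 0.155 0.071]
```

>>> {"name": "play_rows", "arguments": {"series": [-0.0126,-0.0286,0,0,0,0,1,-0.0126,-0.0286,0,0,0,0,1,-0.0126,-0.0286,0,0,0,0,1,-0.0126,-0.0286,0,0,0,0,1,-0.0126,-0.0286,0,0,0,0,1,-0.0126,-0.0286,0,0,0,0,1,-0.0126,-0.0286,0,0,0,0,1,-0.0126,-0.0286,0,0,0,0,1,-0.0126,-0.0286,0,0,0,0,1,-0.0126,-0.0286,0,0,0,0,1,0,0,0,0,0,0.1,1,0,0,0,0,0,0.1,1,0,0,0,0,0,0.1,1,0,0,0,0,0,0.063,1,0,0,0,0,0,0,1]}}

```text
time: 1.35
tcp_pos: [0.4469, -0.3218, 0.2155]
tool_rot: [-0.705, 0.709, 0.006, 0.001]
force: [-0.2, -0.3, 0.0]
width: 1.0
```

```bash
cat >> h.py <<'E'
def goto(pos,yaw=None):  # remaining shift in tool axes; yaw of tool x in deg (world), tool down
    from rig import arm
    s=arm.state(); R=Rn.from_quat(s["tool_rot"]).as_matrix()
    d=R.T@(np.array(pos)-s["tcp_pos"])
    out=f"t={s['time']:.2f} tcp={np.round(s['tcp_pos']*1000,1)} yaw={np.degrees(np.arctan2(R[1,0],R[0,0])):.2f} tool-shift={np.round(d*1000,1)}mm F={np.round(s['force'],1)} w={s['width']:.3f}"
    if yaw is not None:
        y=np.radians(yaw); x=np.array([np.cos(y),np.sin(y),0]); z=np.array([0,0,-1.])
        G=np.c_[x,np.cross(z,x),z]; out+=f" turn={np.round(Rn.from_matrix(R.T@G).as_rotvec(),3)}"
    print(out)
E
python3 - <<'E'
from h import *
from rig import arm,vision
goto([.4395,-.3355,.2],-89.3)
st=arm.state(); c=vision.camera("wrist"); cv2.imwrite("pics/w1.png",c["img"][:,:,::-1])
H=hsv(c)
for nm,m,z in (("white",(H[...,1]<50)&(H[...,2]>170),.063),("blue",inr(c,(105,120,60),(122,255,255)),.028),("dark",H[...,2]<60,.003)):
    for a,ce,b in blobs(m,400):
        v,u=np.nonzero(b); C=cloud(c,b,st)
        print(nm,a,np.round(ce),rect(onplane(c,np.c_[u,v],z,st)),np.round(np.median(C,0),4) if len(C) else 0)
E
```

```text
t=1.35 tcp=[ 446.9 -321.8  215.5] yaw=-90.34 tool-shift=[13.9  7.2 15.4]mm F=[-0.2 -0.3  0. ] w=1.000 turn=[ 0.007  0.01  -0.018]
white 406 [435.  80.] (array([ 549.8, -453.1]), array([24.4, 28. ]), 46.29) [ 5.573e-01 -4.785e-01 -1.000e-04]
white 881 [259.  99.] (array([ 536. , -296.6]), array([37.4, 65.5]), 16.17) [ 5.366e-01 -2.963e-01 -2.000e-04]
white 511 [125. 107.] (array([ 527.5, -181.9]), array([56. , 25.7]), 38.02) [ 5.283e-01 -1.504e-01 -4.000e-04]
white 751 [477. 113.] (array([ 523.1, -490.9]), array([74.9, 23.3]), 75.38) [ 5.244e-01 -5.319e-01 -1.000e-04]
white 761 [ 99. 124.] (array([ 516.6, -156.2]), array([52.1, 30.7]), 38.24) [ 5.165e-01 -1.241e-01 -4.000e-04]
white 1934 [300. 203.] (array([ 439.2, -336.9]), array([89.1, 18.9]), 0.84) [ 0.4415 -0.3372  0.0625]
white 528 [435. 273.] (array([ 368.9, -471.9]), array([54.6, 25.6]), 36.31) [ 3.390e-01 -4.995e-01 -2.000e-04]
white 468 [205. 295.] (array([ 342.8, -243.6]), array([30.3, 48.8]), 60.08) [ 0.3115 -0.2246 -0.0004]
blue 1652 [298. 182.] (array([ 439. , -337.5]), array([130.6,  31.1]), 0.84) [ 0.4694 -0.3342  0.0273]
dark 62301 [274. 305.] (array([ 319.3, -307.3]), array([441. , 826.4]), 0.35) [ 0.4711 -0.3204  0.3064]
dark 13211 [505. 208.] (array([ 418.8, -581.8]), array([143.2, 147.3]), 0.26) [ 0.4238 -0.5612  0.0182]
```

View pics/w1.png

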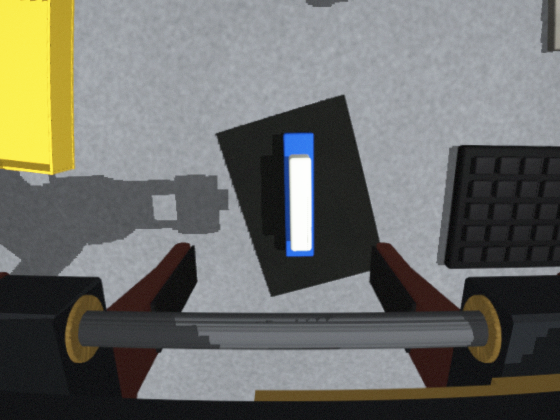

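The wrist view shows the scraper square between the fingers at (299,195) on the tilted black mat. It measures 130.6×31 mm at (439, -337) mm with a yaw of 0.84°, which matches the given size and height.

>>> {"name": "play_rows", "arguments": {"series": [0.008,0.004,0.03,0.007,0.01,-0.018,1,0.007,0.003,0.03,0,0,0,1,0,0,0.03,0,0,0,1,0,0,0.03,0,0,0,1,0,0,0,0,0,0,1,0,0,0,0,0,0,1]}}

```text
time: 1.9
tcp_pos: [0.4412, -0.3398, 0.0937]
tool_rot: [0.718, -0.697, 0.003, 0.0]
force: [0.9, -0.8, 0.5]
width: 0.999
```

```bash
python3 -c "
from h import *
goto([.4391,-.3372,.032],-89.16)"
```

```text
t=1.90 tcp=[ 441.2 -339.8   93.7] yaw=-88.30 tool-shift=[-3.   2.3 61.7]mm F=[ 0.9 -0.8  0.5] w=0.999 turn=[-0.005 -0.005  0.015]
```

>>> {"name": "play_rows", "arguments": {"series": [-0.002,0.0015,0.02,-0.003,-0.003,0.008,1,0,0,0.02,0,0,0,1,0,0,0.01,0,0,0,1,0,0,0,0,0,0,1,0,0,0,0,0,0,1]}}

```text
time: 2.32
tcp_pos: [0.4433, -0.3416, 0.0491]
tool_rot: [0.716, -0.698, 0.005, 0.0]
force: [0.5, 0.9, -0.4]
width: 0.997
```

```bash
python3 -c "
from h import *
goto([.4391,-.3372,.032],-89.16)"
```

```text
t=2.32 tcp=[ 443.3 -341.6   49.1] yaw=-88.51 tool-shift=[-4.7  4.2 17. ]mm F=[ 0.5  0.9 -0.4] w=0.997 turn=[-0.007 -0.008  0.011]
```

```bash
python3 -c "
from h import *
from rig import vision
for i in range(5):
    goto([.4391,-.3372,.032],-89.16); vision.camera('wrist')"
```

```text
t=2.32 tcp=[ 443.3 -341.6   49.1] yaw=-88.51 tool-shift=[-4.7  4.2 17. ]mm F=[ 0.5  0.9 -0.4] w=0.997 turn=[-0.007 -0.008  0.011]
t=2.37 tcp=[ 443.4 -341.8   49.4] yaw=-88.52 tool-shift=[-4.9  4.3 17.3]mm F=[-0.2 -0.6 -0.1] w=1.001 turn=[-0.008 -0.008  0.011]
t=2.42 tcp=[ 443.5 -341.9   49.5] yaw=-88.53 tool-shift=[-4.9  4.4 17.4]mm F=[-0.7 -0.3 -0. ] w=1.001 turn=[-0.008 -0.008  0.011]
t=2.47 tcp=[ 443.5 -341.9   49.4] yaw=-88.53 tool-shift=[-4.9  4.4 17.3]mm F=[-0.6  0.  -0.5] w=0.998 turn=[-0.008 -0.009  0.011]
t=2.52 tcp=[ 443.4 -341.8   49.3] yaw=-88.54 tool-shift=[-4.8  4.3 17.2]mm F=[ 0.3  0.8 -0.1] w=1.006 turn=[-0.008 -0.008  0.011]
```

>>> {"name": "play_rows", "arguments": {"series": [-0.0047,0.0042,0.0,-0.007,-0.008,0.011,1]}}

```text
time: 2.65
tcp_pos: [0.4396, -0.3378, 0.0498]
tool_rot: [0.712, -0.702, 0.001, -0.0]
force: [1.2, 0.8, 0.3]
width: 1.003
```

```bash
python3 -c "
from h import *
from rig import vision
for i in range(4):
    goto([.4391,-.3372,.032],-89.16); vision.camera('wrist')"
```

```text
t=2.65 tcp=[ 439.6 -337.8   49.8] yaw=-89.18 tool-shift=[-0.6  0.6 17.8]mm F=[1.2 0.8 0.3] w=1.003 turn=[-0.002 -0.001 -0.   ]
t=2.70 tcp=[ 438.4 -336.5   49.7] yaw=-89.25 tool-shift=[ 0.8 -0.6 17.7]mm F=[-1.1  0.6  1. ] w=1.002 turn=[-0.     0.001 -0.002]
t=2.75 tcp=[ 438.5 -336.6   49.5] yaw=-89.19 tool-shift=[ 0.6 -0.6 17.5]mm F=[-0.   0.9 -0.2] w=1.000 turn=[-0.     0.    -0.001]
t=2.80 tcp=[ 438.8 -336.9   49.3] yaw=-89.17 tool-shift=[ 0.3 -0.3 17.3]mm F=[0.1 0.4 0.9] w=1.000 turn=[-0.001 -0.    -0.   ]
```

>>> {"name": "play_rows", "arguments": {"series": [0.0003,-0.0003,0.0165,-0.001,0,0,1]}}

```text
time: 2.93
tcp_pos: [0.4408, -0.3388, 0.0349]
tool_rot: [0.712, -0.702, 0.003, 0.0]
force: [0.3, -0.4, -0.3]
width: 1.001
```

```bash
cat >> h.py <<'E'
def settle(pos,yaw=None,n=3):
    from rig import vision
    for i in range(n): vision.camera('wrist')
    goto(pos,yaw)
E
python3 -c "
from h import *
settle([.4391,-.3372,.032],-89.16)"
```

```text
t=3.08 tcp=[ 438.5 -336.6   32. ] yaw=-89.16 tool-shift=[ 0.6 -0.6  0. ]mm F=[ 0.4  0.4 -0. ] w=1.004 turn=[ 0.002  0.001 -0.   ]
```

>>> {"name": "play_rows", "arguments": {"series": [0,0,0,0,0,0,-1,0,0,0,0,0,0,-1,0,0,0,0,0,0,-1,0,0,0,0,0,0,-1,0,0,0,0,0,0,-1,0,0,0,0,0,0,-1,0,0,0,0,0,0,-1,0,0,0,0,0,0,-1], "squeeze": 40}}

```text
time: 3.75
tcp_pos: [0.4393, -0.3373, 0.0342]
tool_rot: [0.712, -0.702, 0.0, 0.0]
force: [-0.8, -0.6, -0.0]
width: 0.433
```

```bash
python3 - <<'E'
from h import *
settle([.4391,-.3372,.032],-89.16,1)
# lid refinement from scene/side stills: long lid edges via contour
for n,lo,hi in (("scene",(88,90,60),(104,255,190)),("side",(90,110,50),(105,255,170))):
    c=dict(np.load(n+"0.npz")); m=inr(c,lo,hi); m=cv2.morphologyEx(m.astype(np.uint8),cv2.MORPH_CLOSE,np.ones((15,15)))>0
    a,ce,b=max([x for x in blobs(m,500) if 150<x[1][0]<330 and 150<x[1][1]<300],key=lambda x:x[0])
    v,u=np.nonzero(b); print(n,a,ce,rect(onplane(c,np.c_[u,v],.0975)))
E
```

```text
t=3.80 tcp=[ 439.3 -337.3   34.2] yaw=-89.16 tool-shift=[-0.1  0.2  2.2]mm F=[-0.1 -0.5  0.3] w=0.385 turn=[ 0. -0.  0.]
scene 4134 [279.40832124 245.69424286] (array([581.7, 104.9]), array([201.5, 159.8]), 82.81)
side 2802 [242.07030692 198.55995717] (array([577.8, 104.1]), array([200.6, 162. ]), 82.91)
```

>>> {"name": "play_rows", "arguments": {"series": [0,0,0.0015,0,0,0,-1,0,0,0,0,0,0,-1,0,0,0,0,0,0,-1,0,0,0,0,0,0,-1,0,0,0,0,0,0,-1,0,0,0,0,0,0,-1]}}

```text
time: 4.3
tcp_pos: [0.4392, -0.3372, 0.0325]
tool_rot: [0.712, -0.702, -0.0, 0.0]
force: [0.8, 0.6, -0.2]
width: 0.224
```

```bash
python3 -c "
from h import *
settle([.4391,-.3372,.032],-89.16,1)"
```

```text
t=4.35 tcp=[ 439.2 -337.2   32.5] yaw=-89.16 tool-shift=[0.  0.1 0.5]mm F=[-1.2  0.3  1.6] w=0.224 turn=[0. 0. 0.]
```

>>> {"name": "play_rows", "arguments": {"series": [0,0,-0.01,0,0,0,-1,0,0,-0.03,0,0,0,-1,0,0,-0.04,0,0,0,-1,0,0,-0.04,0,0,0,-1,0,0,-0.04,0,0,0,-1,0,0,-0.03,0,0,0,-1,0,0,-0.01,0,0,0,-1]}}

```text
time: 4.93
tcp_pos: [0.4354, -0.3336, 0.2393]
tool_rot: [0.712, -0.702, -0.007, 0.0]
force: [0.3, 0.1, -1.3]
width: 0.223
```

```bash
python3 -c "
from h import *
settle([.5932,.1857,.24],-97.14,2)"
```

```text
t=5.03 tcp=[ 435.4 -333.6  237.5] yaw=-89.16 tool-shift=[-516.9 -165.3    1.1]mm F=[ 0.7 -0.5 -1.9] w=0.226 turn=[0.011 0.01  0.139]
```

>>> {"name": "play_rows", "arguments": {"series": [-0.015,-0.005,0,0.005,0.005,0,-1,-0.027,-0.0087,0,0.005,0.005,0,-1,-0.027,-0.0087,0,0,0,0,-1,-0.027,-0.0087,0,0,0,0,-1,-0.027,-0.0087,0,0,0,0,-1,-0.027,-0.0087,0,0,0,0,-1,-0.027,-0.0087,0,0,0,0,-1,-0.027,-0.0087,0,0,0,0,-1,-0.027,-0.0087,0,0,0,0,-1,-0.027,-0.0087,0,0,0,0,-1,-0.027,-0.0087,0,0,0,0,-1,-0.027,-0.0087,0,0,0,0,-1,-0.027,-0.0087,0,0,0,0,-1,-0.027,-0.0087,0,0,0,0,-1,-0.027,-0.0087,0,0,0,0,-1,-0.027,-0.0087,0,0,0,0,-1,-0.027,-0.0087,0,0,0,0,-1,-0.027,-0.0087,0,0,0,0,-1,-0.027,-0.0087,0,0,0,0,-1,-0.012,-0.004,0,0,0,0,-1]}}

```text
time: 6.7
tcp_pos: [0.574, 0.207, 0.202]
tool_rot: [0.709, -0.704, -0.024, 0.018]
force: [1.2, 0.1, -2.1]
width: 0.228
```

```bash
python3 -c "
from h import *
settle([.5932,.1857,.2],-97.14,2)"
```

```text
t=6.80 tcp=[573.5 205.7 201.8] yaw=-89.58 tool-shift=[ 20.2 -19.6   0.5]mm F=[-0.3 -0.3 -1.9] w=0.223 turn=[0.062 0.003 0.132]
```

>>> {"name": "play_rows", "arguments": {"series": [0.01,-0.009,0,0.03,0,0.05,-1,0.008,-0.01,0,0.03,0,0.05,-1,0,0,0,0,0,0.03,-1]}}

```text
time: 7.05
tcp_pos: [0.5896, 0.1841, 0.197]
tool_rot: [-0.662, 0.75, 0.002, -0.002]
force: [-0.2, 0.4, -0.7]
width: 0.226
```

```bash
python3 -c "
from h import *
settle([.5932,.1857,.15],-97.14,3)"
```

```text
t=7.20 tcp=[588.9 185.1 197.2] yaw=-96.98 tool-shift=[-1.1 -4.6 47.2]mm F=[ 0.1  0.2 -1.9] w=0.224 turn=[0.008 0.    0.003]
```

>>> {"name": "play_rows", "arguments": {"series": [-0.0005,-0.002,0.022,0.004,0,0.001,-1,-0.0005,-0.002,0.022,0.003,0,0.001,-1]}}

```text
time: 7.37
tcp_pos: [0.5956, 0.1848, 0.1569]
tool_rot: [-0.662, 0.749, -0.002, 0.003]
force: [-0.2, 0.2, -2.0]
width: 0.225
```

```bash
python3 - <<'E'
from h import *
from rig import arm,vision
settle([.5932,.1857,.15],-97.14,3)
st=arm.state(); c=vision.camera("wrist"); cv2.imwrite("pics/w2.png",c["img"][:,:,::-1]); H=hsv(c)
ex=np.array([.9922,-.1243]); ey=np.array([.1243,.9922]); L=np.array([.580,.1047])
for nm,m,z in (("red",inr(c,(0,150,90),(6,255,255))|inr(c,(174,150,90),(180,255,255)),.1045),("or",inr(c,(8,150,100),(20,255,255)),.1055),("white",(H[...,1]<60)&(H[...,2]>150),.1055),("teal",inr(c,(88,90,40),(104,255,200)),.0975)):
    for a,ce,b in blobs(m,250):
        v,u=np.nonzero(b); P=onplane(c,np.c_[u,v],z,st)[:,:2]-L; P=np.c_[P@ex,P@ey]; C=cloud(c,b,st)
        print(nm,a,np.round(ce),rect(P),"z",np.round(np.median(C[:,2]),4) if len(C) else 0)
E
```

```text
t=7.52 tcp=[593.8 184.7 155.4] yaw=-97.04 tool-shift=[-0.9  0.8  5.4]mm F=[-0.4 -0.5 -1.6] w=0.231 turn=[-0.001  0.001  0.002]
red 15070 [198. 180.] (array([ 29.5, 126.1]), array([ 80. , 115.2]), 89.61) z 0.0297
red 573 [340. 261.] (array([-15.6,  44.1]), array([15.4, 19.9]), 52.33) z 0.1041
red 717 [453. 271.] (array([-23.3, -34.4]), array([22.2, 17. ]), 83.19) z 0.1041
or 702 [496. 188.] (array([ 34.1, -54.7]), array([17.7, 18.1]), 21.11) z 0.1051
white 38435 [98. 91.] (array([ 68.5, 178.4]), array([182.1, 149.9]), 87.65) z -0.0003
white 10930 [383.  69.] (array([112.4,   9. ]), array([142.3,  54.3]), 89.69) z 0.0848
white 1428 [552.  60.] (array([116.3, -78. ]), array([59.8, 13.5]), 7.9) z -0.0
white 327 [159. 123.] (array([ 72.9, 154.9]), array([11.4, 12.3]), 41.8) z 0.0475
white 307 [202. 123.] (array([ 72.6, 128.2]), array([11.4, 10.6]), 87.58) z 0.0477
white 253 [203. 160.] (array([ 50.7, 128.7]), array([10.6,  9.7]), 89.78) z 0.0476
white 6110 [283. 245.] (array([-6.8, 80.2]), array([91.7, 30.9]), 0.61) z 0.1854
white 798 [387. 212.] (array([18.3, 14.8]), array([18.5, 18.1]), 51.22) z 0.1052
white 660 [120. 286.] (array([-31.2, 188.3]), array([15.3, 51.3]), 34.76) z -0.0005
white 300 [ 39. 286.] (array([-35.3, 251.8]), array([42.1, 10. ]), 44.06) z 0.0174
white 1095 [ 49. 368.] (array([-105.4,  257.4]), array([42.9, 22.8]), 1.59) z -0.0005
white 3220 [497. 369.] (array([-105.5,  -80.1]), array([57.6, 44.6]), 89.62) z -0.0001
white 1889 [288. 369.] (array([-100. ,   75.1]), array([40.6, 33.5]), 89.93) z 0.1851
teal 40709 [433. 193.] (array([12. , -3.1]), array([198.2, 139.8]), 89.82) z 0.0973
```

View pics/w2.png

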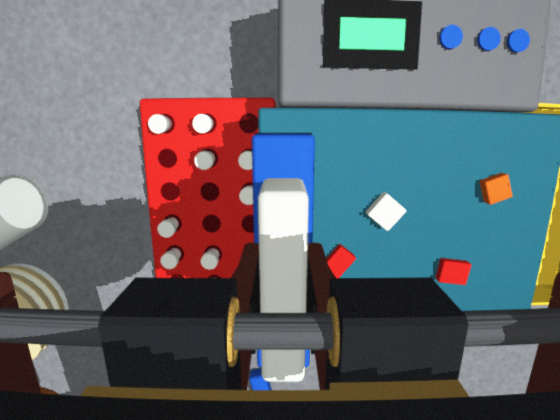

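>>> {"name": "play_rows", "arguments": {"series": [-0.0005,0.0005,0.013,0,0,0.001,-1,0,0,0.013,0,0,0.001,-1]}}

```text
time: 7.73
tcp_pos: [0.598, 0.1861, 0.1354]
tool_rot: [-0.662, 0.75, -0.003, 0.005]
force: [-0.4, 0.3, -1.9]
width: 0.224
```

```bash
python3 -c "
from h import *
settle([.5932,.1855,.1283],-97.14,3)"
```

```text
t=7.88 tcp=[597.2 186.  134.6] yaw=-97.12 tool-shift=[1.  4.  6.3]mm F=[-1.   0.4 -1.4] w=0.224 turn=[-0.009  0.004  0.   ]
```

>>> {"name": "play_rows", "arguments": {"series": [0.001,0.004,0.0063,-0.009,0.004,0,-1]}}

```text
time: 7.97
tcp_pos: [0.595, 0.1857, 0.1305]
tool_rot: [-0.662, 0.75, -0.001, 0.002]
force: [0.2, -0.5, -1.8]
width: 0.229
```

```bash
python3 -c "
from h import *
settle([.5932,.1855,.1283],-97.14,3)"
```

```text
t=8.12 tcp=[593.  185.5 128.7] yaw=-97.11 tool-shift=[-0.  -0.2  0.4]mm F=[-1.1  0.1 -1.7] w=0.224 turn=[ 0.    -0.001  0.   ]
```

>>> {"name": "play_rows", "arguments": {"series": [0.006,0,0,0,0,0,-1,0.01,0,0,0,0,0,-1,0.01,0,0,0,0,0,-1,0.01,0,0,0,0,0,-1,0.01,0,0,0,0,0,-1]}}

```text
time: 8.53
tcp_pos: [0.5878, 0.1375, 0.1302]
tool_rot: [-0.663, 0.749, -0.001, 0.001]
force: [-0.3, -0.1, -1.8]
width: 0.223
```

```bash
python3 -c "
from h import *
settle([.5932-.174*.1243,.1855-.174*.9922,.1283],-97.14,2)"
```

```text
t=8.63 tcp=[587.6 136.6 130.2] yaw=-97.05 tool-shift=[124.8   0.7   1.9]mm F=[-0.3  0.1 -1.8] w=0.226 turn=[-0.002 -0.     0.002]
```

Little drift. I'll carry on with a small downward correction.

>>> {"name": "play_rows", "arguments": {"series": [0.006,0.0007,0.0018,-0.002,0,0.002,-1,0.01,0,0.0005,0,0,0,-1,0.01,0,0.0005,0,0,0,-1,0.01,0,0.0003,0,0,0,-1,0.01,0,0.0003,0,0,0,-1,0.008,0,0,0,0,0,-1]}}

```text
time: 9.13
tcp_pos: [0.5805, 0.0795, 0.1272]
tool_rot: [-0.661, 0.75, 0.0, 0.001]
force: [-0.3, 0.6, -1.5]
width: 0.224
```

```bash
python3 -c "
from h import *
settle([.5932-.174*.1243,.1855-.174*.9922,.1283],-97.14,2)"
```

```text
t=9.23 tcp=[580.3  78.8 127.1] yaw=-97.24 tool-shift=[66.5  0.3 -1.3]mm F=[-0.4 -0.4 -0.3] w=0.226 turn=[-0.001  0.001 -0.002]
```

>>> {"name": "play_rows", "arguments": {"series": [0.006,0.0003,-0.001,0,0,-0.002,-1,0.01,0,0,0,0,0,-1,0.01,0,0,0,0,0,-1,0.01,0,0,0,0,0,-1,0.01,0,0,0,0,0,-1,0.01,0,0,0,0,0,-1,0.006,0,0,0,0,0,-1]}}

```text
time: 9.82
tcp_pos: [0.5708, 0.0122, 0.1275]
tool_rot: [-0.663, 0.749, 0.0, 0.0]
force: [-0.0, -0.5, -1.4]
width: 0.223
```

```bash
python3 - <<'E'
from h import *
settle([.5932-.174*.1243,.1855-.174*.9922,.1283],-97.14,2)
from rig import vision
a=vision.camera("scene")["img"][170:340,170:370]; b=vision.camera("side")["img"][130:280,150:340]
o=np.zeros((510,1200,3),np.uint8); o[:510,:600]=cv2.resize(a,(600,510)); o[:474,600:1200]=cv2.resize(b,(600,474))
cv2.imwrite("pics/wipe.png",cv2.resize(o,(800,340))[:,:,::-1])
E
```

```text
t=9.92 tcp=[570.9  12.3 127.5] yaw=-97.07 tool-shift=[-0.6 -0.6 -0.8]mm F=[ 0.4 -0.9 -1.4] w=0.225 turn=[0.    0.001 0.001]
```

View pics/wipe.png

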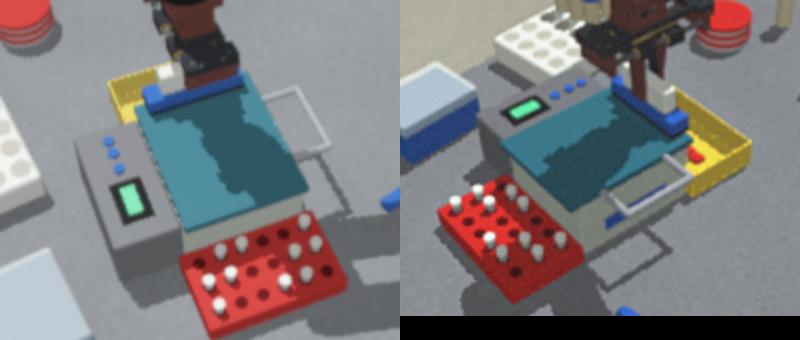

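The lid is clear and a red chip shows in the tray at (695,153). I'll nudge 10 mm further, lift, and check the tray from above.

>>> {"name": "play_rows", "arguments": {"series": [0.005,0,-0.0008,0,0,0,-1,0.005,0,0,0,0,0,-1,0,0,-0.015,0,0,0,-1,0,0,-0.03,0,0,0,-1,0,0,-0.04,0,0,0,-1,0,0,-0.03,0,0,0,-1,0,0,-0.015,0,0,0,-1]}}

```text
time: 10.6
tcp_pos: [0.5654, 0.0039, 0.2576]
tool_rot: [-0.664, 0.748, 0.006, -0.004]
force: [-0.5, 0.5, -1.7]
width: 0.223
```

```bash
cat > chips.py <<'E'
from h import *
from rig import arm,vision
st=arm.state(); c=vision.camera("wrist"); H=hsv(c)
ex=np.array([.9922,-.1243]); ey=np.array([.1243,.9922]); L=np.array([.580,.1047])
for nm,m in (("red",inr(c,(0,150,60),(6,255,255))|inr(c,(174,150,60),(180,255,255))),("or",inr(c,(8,150,60),(17,255,255))),("white",(H[...,1]<60)&(H[...,2]>130))):
    for a,ce,b in blobs(m,40):
        C=cloud(c,b,st); 
        if len(C)==0: continue
        P=np.median(C,0); q=P[:2]-L; x,y=q@ex*1000,q@ey*1000
        if -110<x<110 and -215<y<110 and P[2]<.12: print(nm,a,np.round(ce),"inc x,y",round(x,1),round(y,1),"z",round(P[2]*1000,1))
E
python3 - <<'E'
from h import *
settle([.4392,-.3372,.24],-89.16,2)
E
python3 chips.py
```

```text
t=10.70 tcp=[566.6   3.8 257.5] yaw=-96.84 tool-shift=[353.7  85.7  17.9]mm F=[ 1.   1.1 -2. ] w=0.222 turn=[ 0.01   0.002 -0.134]
red 376 [321. 197.] inc x,y -24.8 -148.6 z 9.7
or 81 [317. 150.] inc x,y 33.4 -142.4 z 10.5
```

>>> {"name": "play_rows", "arguments": {"series": [0.015,0.004,0,0.005,0,0,-1,0.025,0.006,0,0.005,0,0,-1,0.025,0.006,0,0,0,0,-1,0.025,0.006,0,0,0,0,-1,0.025,0.006,0,0,0,0,-1,0.02,0.005,0,0,0,0,-1]}}

```text
time: 11.25
tcp_pos: [0.5092, -0.1244, 0.2423]
tool_rot: [-0.667, 0.745, 0.01, -0.005]
force: [0.4, -0.1, -2.0]
width: 0.224
```

```bash
python3 chips.py; python3 - <<'E'
from h import *
settle([.4392,-.3372,.24],-89.16,1)
E
```

```text
red 421 [207. 162.] inc x,y -24.5 -150.1 z 9.5
or 222 [196. 110.] inc x,y 32.9 -139.7 z 10.5
white 260 [107.  24.] inc x,y 104.7 -84.1 z 84.5
white 154 [83. 41.] inc x,y 91.1 -61.1 z 84.5
white 1253 [142. 125.] inc x,y 18.9 -92.0 z 44.9
white 275 [182. 137.] inc x,y 3.5 -122.3 z 10.6
t=11.35 tcp=[ 508.6 -125.4  242.1] yaw=-96.49 tool-shift=[218.3  45.    1.8]mm F=[ 0.3 -0.  -2.1] w=0.227 turn=[ 0.022  0.007 -0.128]
```

```bash
python3 - <<'E'
from rig import vision
import cv2
i=vision.camera("wrist")["img"]; cv2.imwrite("pics/tray.png",cv2.resize(i[40:280,20:280],None,fx=2.3,fy=2.3)[:,:,::-1])
E
```

```text
(no output)
```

View pics/tray.png

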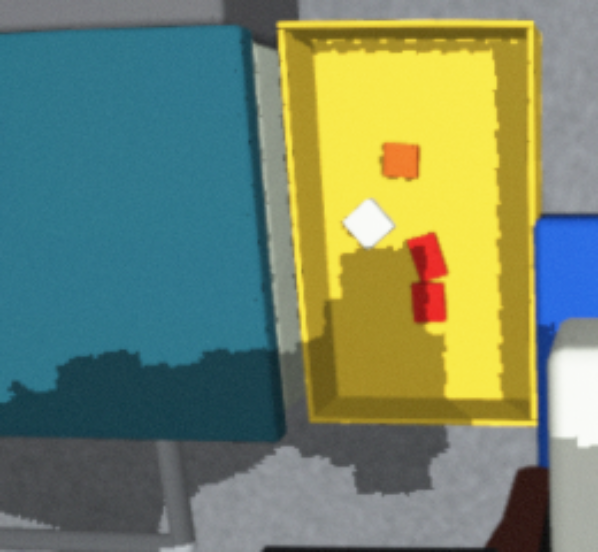

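All four chips lie in the tray: orange (400,160), white (368,223), and reds at (428,257) and (429,302). The lid is clean, so I'll return the scraper.

>>> {"name": "play_rows", "arguments": {"series": [0.015,0.004,0,0.01,0.003,0,-1,0.025,0.005,0,0.01,0.003,0,-1,0.025,0.005,0,0,0,0,-1,0.025,0.005,0,0,0,0,-1,0.025,0.005,0,0,0,0,-1,0.025,0.005,0,0,0,0,-1,0.025,0.005,0,0,0,0,-1,0.02,0.005,0,0,0,0,-1,0.01,0.002,0,0,0,0,-1,0,0,0,0,0,-0.06,-1,0,0,0,0,0,-0.05,-1]}}

```text
time: 12.32
tcp_pos: [0.4459, -0.3068, 0.2276]
tool_rot: [0.71, -0.704, -0.011, -0.002]
force: [0.1, 0.4, -1.7]
width: 0.224
```

```bash
python3 - <<'E'
from h import *
settle([.4392,-.3372,.1],-89.16,2)
E
```

```text
t=12.42 tcp=[ 446.  -306.3  227.6] yaw=-89.53 tool-shift=[ 33.2   5.5 127.1]mm F=[-0.1 -0.1 -0.8] w=0.225 turn=[ 0.012  0.019 -0.006]
```

>>> {"name": "play_rows", "arguments": {"series": [0.012,0.003,0.02,0.008,0.01,-0.003,-1,0.012,0.002,0.035,0.004,0.008,-0.002,-1,0.007,0,0.035,0,0,0,-1,0,0,0.025,0,0,0,-1,0,0,0.01,0,0,0,-1]}}

```text
time: 12.83
tcp_pos: [0.4477, -0.3354, 0.1014]
tool_rot: [0.71, -0.704, 0.005, -0.002]
force: [-1.0, 0.3, -1.3]
width: 0.226
```

```bash
python3 - <<'E'
from h import *
settle([.4392,-.3372,.04],-89.16,3)
E
```

```text
t=12.98 tcp=[ 448.6 -336.2  103.8] yaw=-89.39 tool-shift=[ 0.5 10.1 63.7]mm F=[ 0.7  0.3 -1.7] w=0.226 turn=[-0.011 -0.007 -0.004]
```

>>> {"name": "play_rows", "arguments": {"series": [0.0003,0.005,0.025,-0.006,-0.004,-0.002,-1,0,0.005,0.025,-0.004,-0.003,-0.002,-1,0,0,0.01,0,0,0,-1]}}

```text
time: 13.23
tcp_pos: [0.4453, -0.34, 0.0488]
tool_rot: [0.712, -0.702, 0.007, -0.001]
force: [-0.1, -0.2, -0.7]
width: 0.225
```

```bash
python3 - <<'E'
from h import *
settle([.4392,-.3372,.0325],-89.16,3)
E
```

```text
t=13.38 tcp=[ 446.  -340.4   50.1] yaw=-89.14 tool-shift=[-3.5  6.9 17.5]mm F=[-0.2  0.8 -1.7] w=0.225 turn=[-0.012 -0.01   0.   ]
```

>>> {"name": "play_rows", "arguments": {"series": [-0.0035,0.0069,0.0145,-0.012,-0.01,0,-1]}}

```text
time: 13.47
tcp_pos: [0.4424, -0.3397, 0.0387]
tool_rot: [0.712, -0.702, 0.004, -0.0]
force: [1.2, -1.0, -2.3]
width: 0.224
```

```bash
python3 - <<'E'
from h import *
settle([.4392,-.3372,.0325],-89.16,3)
E
```

```text
t=13.62 tcp=[ 438.7 -336.7   35.4] yaw=-89.14 tool-shift=[ 0.5 -0.5  2.9]mm F=[ 0.1 -0.4 -1.4] w=0.222 turn=[0.001 0.001 0.   ]
```

>>> {"name": "play_rows", "arguments": {"series": [0.0005,-0.0005,0.0032,0.001,0.001,0,-1]}}

```text
time: 13.7
tcp_pos: [0.4397, -0.3376, 0.0329]
tool_rot: [0.712, -0.702, 0.001, -0.0]
force: [0.5, 0.2, -1.5]
width: 0.228
```

```bash
python3 - <<'E'
from h import *
settle([.4392,-.3372,.0325],-89.16,3)
E
```

```text
t=13.85 tcp=[ 439.6 -337.5   32.5] yaw=-89.15 tool-shift=[-0.3  0.4 -0. ]mm F=[-0.1 -0.3 -0.3] w=0.226 turn=[-0.001 -0.     0.   ]
```

>>> {"name": "play_rows", "arguments": {"series": [0,0,0,0,0,0,0.5,0,0,0,0,0,0,0.5,0,0,0,0,0,0,0.5,0,0,0,0,0,0,0.5,0,0,0,0,0,0,0.5,0,0,0,0,0,0,0.5]}}

```text
time: 14.35
tcp_pos: [0.4403, -0.3383, 0.0336]
tool_rot: [0.712, -0.702, 0.002, -0.0]
force: [0.6, 0.5, 0.0]
width: 0.644
```

```bash
python3 - <<'E'
from h import *
settle([.4392,-.3372,.24],-89.16,1)
E
```

```text
t=14.40 tcp=[ 440.3 -338.2   33.6] yaw=-89.16 tool-shift=[  -0.7    0.5 -206.4]mm F=[ 0.5 -0.3  0. ] w=0.685 turn=[-0.003 -0.002  0.   ]
```

>>> {"name": "play_rows", "arguments": {"series": [0,0,-0.02,0,0,0,0.5,0,0,-0.03,0,0,0,0.5,0,0,-0.04,0,0,0,0.5,0,0,-0.04,0,0,0,0.5,0,0,-0.04,0,0,0,0.5,0,0,-0.03,0,0,0,0.5,0,0,-0.01,0,0,0,0.5]}}

```text
time: 14.98
tcp_pos: [0.4367, -0.3351, 0.2481]
tool_rot: [0.712, -0.702, -0.005, -0.0]
force: [1.1, -0.6, 0.9]
width: 0.753
```

```bash
python3 - <<'E'
from h import *
from rig import arm,vision
settle([.451,.121,.24],-7.14,1)
st=arm.state(); c=vision.camera("wrist"); H=hsv(c)
for nm,m,z in (("white",(H[...,1]<50)&(H[...,2]>170),.063),("blue",inr(c,(105,120,60),(122,255,255)),.028)):
    for a,ce,b in blobs(m,400):
        v,u=np.nonzero(b); P=onplane(c,np.c_[u,v],z,st)
        if np.linalg.norm(P.mean(0)[:2]-[.439,-.337])<.05: C=cloud(c,b,st); print(nm,a,rect(P),np.round(np.median(C,0),4))
# handle estimate from stills: bright bar, in incubator frame at z=.0965 top / .0915
ex=np.array([.9922,-.1243]); ey=np.array([.1243,.9922]); L=np.array([.580,.1047])
for n in ("scene","side"):
    c=dict(np.load(n+"0.npz")); C=cloud(c,np.ones(c["range_z"].shape,bool)); q=C[:,:2]-L; x,y=q@ex*1000,q@ey*1000; z=C[:,2]*1000
    k=(x<-105)&(x>-150)&(abs(y)<70)&(z>75)&(z<110)
    kb=k&(abs(y)<38); print(n,k.sum(),"bar x",np.median(x[kb]),"z",np.median(z[kb]),"y range",np.percentile(y[k],[2,98]))
E
```

```text
t=15.03 tcp=[ 437.3 -335.6  248.9] yaw=-89.17 tool-shift=[-456.3  -20.3   11.5]mm F=[1.1 0.3 0.3] w=0.749 turn=[-0.     0.008 -1.432]
white 1675 (array([ 439.6, -338.2]), array([89.7, 19.2]), 1.35) [ 0.4416 -0.3384  0.0625]
blue 1454 (array([ 438.9, -338.8]), array([130.8,  31.2]), 0.47) [ 0.4647 -0.3389  0.0274]
scene 195 bar x -127.6234529620385 z 96.35746507191978 y range [-55.1358956  51.4665753]
side 189 bar x -130.9151378282761 z 96.22814165047882 y range [-55.49502687  50.43590141]
```

>>> {"name": "play_rows", "arguments": {"series": [-0.015,-0.001,0,0.003,0.004,0,0.2,-0.026,-0.001,-0.001,0.003,0.004,0,0.2,-0.026,-0.001,-0.001,0.003,0,0,0.2,-0.026,-0.001,-0.001,0.003,0,0,0.2,-0.026,-0.001,-0.001,0.003,0,0,0.2,-0.026,-0.001,-0.001,0.003,0,0,0.2,-0.026,-0.001,-0.001,0.003,0,0,0.2,-0.026,-0.001,-0.001,0.003,0,0,0.2,-0.026,-0.001,-0.001,0.003,0,0,0.2,-0.026,-0.001,-0.001,0.003,0,0,0.2,-0.026,-0.001,-0.001,0.003,0,0,0.2,-0.026,-0.001,-0.001,0.003,0,0,0.2,-0.026,-0.001,-0.001,0.003,0,0,0.2,-0.026,-0.001,-0.001,0.003,0,0,0.2,-0.026,-0.001,-0.001,0,0,0,0.2,-0.026,-0.001,-0.001,0,0,0,0.2,-0.026,-0.001,-0.001,0,0,0,0.2,-0.015,-0.001,0,0,0,0,0.2]}}

```text
time: 16.58
tcp_pos: [0.4146, 0.1494, 0.2312]
tool_rot: [0.709, -0.705, -0.017, 0.001]
force: [0.7, -0.1, 0.3]
width: 0.599
```

>>> {"name": "play_rows", "arguments": {"series": [0,0,0,0,0,-0.12,0.2,0,0,0,0,0,-0.12,0.2,0,0,0,0,0,-0.12,0.2,0,0,0,0,0,-0.12,0.2,0,0,0,0,0,-0.12,0.2,0,0,0,0,0,-0.12,0.2,0,0,0,0,0,-0.12,0.2,0,0,0,0,0,-0.12,0.2,0,0,0,0,0,-0.12,0.2,0,0,0,0,0,-0.12,0.2,0,0,0,0,0,-0.12,0.2]}}

```text
time: 17.5
tcp_pos: [0.3839, 0.1573, 0.2073]
tool_rot: [0.995, -0.096, -0.038, -0.005]
force: [0.6, -0.7, 0.8]
width: 0.599
```

```bash
python3 - <<'E'
from h import *
settle([.4508,.1191,.2],-7.14,3)
E
```

```text
t=17.65 tcp=[384.5 157.2 207.9] yaw=-11.52 tool-shift=[72.9 24.1  2.3]mm F=[0.4 0.3 1. ] w=0.597 turn=[-0.005  0.075 -0.077]
```

>>> {"name": "play_rows", "arguments": {"series": [0.02,0.008,0,0,0.035,-0.04,0.2,0.025,0.008,0,0,0.035,-0.037,0.2,0.02,0.006,0,0,0,0,0.2]}}

```text
time: 17.9
tcp_pos: [0.4397, 0.1257, 0.2021]
tool_rot: [0.998, -0.065, -0.005, -0.002]
force: [0.2, -0.5, 0.5]
width: 0.6
```

```bash
python3 - <<'E'
from h import *
settle([.4508,.1191,.16],-7.14,3)
E
```

```text
t=18.05 tcp=[440.9 125.8 202.3] yaw=-7.67 tool-shift=[11.1  5.5 42.2]mm F=[0.1 0.3 0.2] w=0.597 turn=[-0.004  0.011 -0.009]
```

>>> {"name": "play_rows", "arguments": {"series": [0.006,0.003,0.02,-0.002,0.006,-0.004,0.2,0.005,0.002,0.02,-0.002,0.004,-0.004,0.2]}}

```text
time: 18.22
tcp_pos: [0.4512, 0.1209, 0.1639]
tool_rot: [0.998, -0.066, 0.002, -0.001]
force: [0.1, -0.2, -0.4]
width: 0.601
```

```bash
python3 - <<'E'
from h import *
from rig import arm,vision
settle([.4508,.1191,.16],-7.14,3)
st=arm.state(); c=vision.camera("wrist"); cv2.imwrite("pics/w3.png",c["img"][:,:,::-1])
C=cloud(c,np.ones(c["range_z"].shape,bool),st)
ex=np.array([.9922,-.1243]); ey=np.array([.1243,.9922]); L=np.array([.5798,.1029]); q=C[:,:2]-L; x,y=q@ex*1000,q@ey*1000; z=C[:,2]*1000
k=(x<-105)&(x>-150)&(abs(y)<70)&(z>75)&(z<105); kb=k&(abs(y)<38); print(k.sum(),kb.sum())
if kb.sum(): print("bar x",np.percentile(x[kb],[2,50,98]),"z",np.percentile(z[kb],[5,50,95]),"y",np.percentile(y[k],[1,99]))
E
```

```text
t=18.37 tcp=[449.4 120.7 163. ] yaw=-7.47 tool-shift=[1.6 1.5 3. ]mm F=[-0.4  0.3  0.5] w=0.597 turn=[-0.001  0.002 -0.006]
2933 1485
bar x [-133.13493245 -128.69723419 -123.88604619] z [92.9193734  95.48677425 96.90702984] y [-54.31067649  53.58381297]
```

View pics/w3.png

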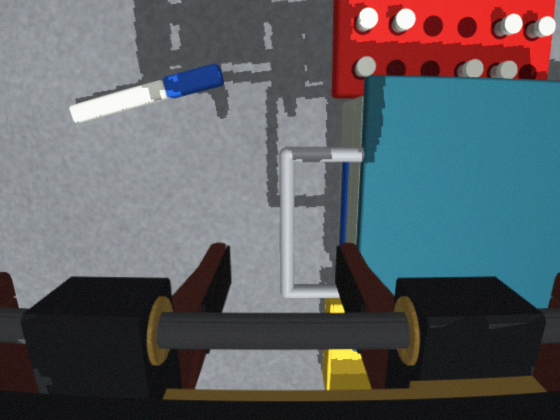

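The wrist view shows the bar upright at column 287, rows 150 to 290, between the open fingers (230 and 345). The depth gives the bar's middle at world (452, 119) mm with its top at 97 mm, which agrees with the given 91.5 mm centre height.

>>> {"name": "play_rows", "arguments": {"series": [0.0015,0.0008,0.018,0,0.002,-0.003,-0.1,0.0015,0.0007,0.018,0,0,-0.003,-0.1]}}

```text
time: 18.58
tcp_pos: [0.4556, 0.1205, 0.132]
tool_rot: [0.998, -0.062, 0.005, -0.002]
force: [-0.1, -0.3, -0.5]
width: 0.489
```

```bash
python3 - <<'E'
from h import *
settle([.4521,.1189,.0725],-7.14,4)
E
```

```text
t=18.78 tcp=[455.2 120.2 131.7] yaw=-7.15 tool-shift=[-3.3  1.9 59.2]mm F=[0.5 0.8 1.1] w=0.449 turn=[-0.004 -0.007 -0.   ]
```

>>> {"name": "play_rows", "arguments": {"series": [-0.003,0.001,0.01,-0.003,-0.006,0,-0.1,0,0.001,0.01,0,0,0,-0.1]}}

```text
time: 18.95
tcp_pos: [0.4545, 0.1194, 0.1145]
tool_rot: [0.998, -0.062, 0.004, -0.001]
force: [-0.7, -0.1, -0.9]
width: 0.449
```

```bash
python3 - <<'E'
from h import *
settle([.4521,.1189,.0725],-7.14,3)
E
```

```text
t=19.10 tcp=[453.7 119.  113.5] yaw=-7.17 tool-shift=[-1.7  0.4 41. ]mm F=[-0.2 -0.4  0.3] w=0.447 turn=[-0.002 -0.005 -0.001]
```

>>> {"name": "play_rows", "arguments": {"series": [-0.0025,0.0004,0.018,-0.002,-0.006,0,-0.1,-0.001,0,0.018,0,-0.003,0,-0.1]}}

```text
time: 19.27
tcp_pos: [0.4536, 0.1195, 0.0799]
tool_rot: [0.998, -0.063, 0.002, -0.001]
force: [0.0, 0.5, 0.5]
width: 0.45
```

```bash
python3 - <<'E'
from h import *
settle([.4521,.1189,.0725],-7.14,3)
E
```

```text
t=19.42 tcp=[452.2 119.3  79.1] yaw=-7.19 tool-shift=[-0.1  0.4  6.6]mm F=[-0.1 -1.   0.3] w=0.451 turn=[-0.001  0.001 -0.001]
```

>>> {"name": "play_rows", "arguments": {"series": [0,0.0004,0.0066,0,0,0,-1,0,0,0,0,0,0,-1,0,0,0,0,0,0,-1,0,0,0,0,0,0,-1,0,0,0,0,0,0,-1,0,0,0,0,0,0,-1,0,0,0,0,0,0,-1,0,0,0,0,0,0,-1], "squeeze": 25}}

```text
time: 20.08
tcp_pos: [0.4518, 0.1193, 0.0749]
tool_rot: [0.998, -0.063, -0.0, -0.001]
force: [-0.4, 0.7, -2.4]
width: 0.105
```

```bash
python3 - <<'E'
from h import *
settle([.4521,.1189,.0725],-7.14,2)
E
```

```text
t=20.18 tcp=[451.8 119.3  74.8] yaw=-7.23 tool-shift=[0.3 0.3 2.3]mm F=[-0.1  0.5 -2. ] w=0.107 turn=[-0.001  0.001 -0.002]
```

>>> {"name": "play_rows", "arguments": {"series": [0.0005,0,-0.009,0,0,0,-1,0.0009,0,-0.009,0,0,0,-1,0.0013,0,-0.009,0,0,0,-1,0.0017,0,-0.009,0,0,0,-1]}}

```text
time: 20.52
tcp_pos: [0.4562, 0.1187, 0.1126]
tool_rot: [0.998, -0.063, -0.001, -0.001]
force: [1.2, 0.6, -2.4]
width: 0.105
```

```bash
cat >> h.py <<'E'
def lid(n=2):
    from rig import arm,vision
    for i in range(n): vision.camera('wrist')
    s=arm.state(); L=np.array([579.8,102.9]); ex=np.array([.9922,-.1243]); ey=np.array([.1243,.9922])
    R=Rn.from_quat(s["tool_rot"]).as_matrix(); b=(s["tcp_pos"]-.019*R[:,2])*1000
    x,y=(b[:2]-L)@ex-81.3,(b[:2]-L)@ey; z=b[2]-85.5
    th=np.degrees(np.arctan2(z,-x)-np.arctan2(6,210)); r=np.hypot(x,z)
    print(f"theta={th:.2f} r={r:.1f} (want 210.1) y={y:.1f} |F|={np.linalg.norm(s['force']):.1f} w={s['width']:.3f}")
    t=np.radians(60); w=np.array([-210*np.cos(t)+6*np.sin(t),210*np.sin(t)+6*np.cos(t)])
    print("to 60: ex",round(w[0]-x,1),"up",round(w[1]-z,1)); goto([0,0,0],-7.14)
E
python3 -c "from h import *; lid()"
```

```text
theta=11.13 r=211.0 (want 210.1) y=0.3 |F|=2.1 w=0.105
to 60: ex 106.0 up 138.2
t=20.62 tcp=[456.3 118.7 113.1] yaw=-7.24 tool-shift=[-437.5  175.4  113.6]mm F=[-1.2  0.9 -1.4] w=0.105 turn=[-0.001  0.002 -0.002]
```

>>> {"name": "play_rows", "arguments": {"series": [0.0019,0,-0.0089,0,0.002,0,-1,0.0023,0,-0.0089,0,0,0,-1,0.0026,0,-0.0088,0,0,0,-1,0.003,0,-0.0087,0,0,0,-1,0.0034,0,-0.0085,0,0,0,-1,0.0037,0,-0.0084,0,0,0,-1,0.0041,0,-0.0082,0,0,0,-1,0.0044,0,-0.008,0,0,0,-1]}}

```text
time: 21.28
tcp_pos: [0.4874, 0.1147, 0.1886]
tool_rot: [0.998, -0.063, 0.005, -0.001]
force: [6.2, -0.2, -7.2]
width: 0.107
```

```bash
python3 -c "from h import *; lid()"
```

```text
theta=33.50 r=213.0 (want 210.1) y=0.2 |F|=6.2 w=0.108
to 60: ex 74.4 up 62.2
t=21.38 tcp=[487.8 114.7 189.1] yaw=-7.24 tool-shift=[-471.5  175.6  183.7]mm F=[ 3.7 -0.4 -4.9] w=0.108 turn=[-0.002 -0.011 -0.002]
```

>>> {"name": "play_rows", "arguments": {"series": [0.0068,0,-0.0072,0,-0.005,0,-1,0.0068,0,-0.0072,0,-0.004,0,-1,0.0068,0,-0.0072,0,0,0,-1,0.007,0,-0.007,0,0,0,-1,0.0072,0,-0.0068,0,0,0,-1,0.0074,0,-0.0063,0,0,0,-1]}}

```text
time: 21.88
tcp_pos: [0.5212, 0.1104, 0.2289]
tool_rot: [0.998, -0.063, -0.01, -0.001]
force: [-4.0, 1.8, 1.0]
width: 0.109
```

```bash
python3 -c "from h import *; lid()"
```

```text
theta=48.01 r=214.5 (want 210.1) y=0.1 |F|=5.8 w=0.106
to 60: ex 39.1 up 21.4
t=21.98 tcp=[522.4 110.2 230. ] yaw=-7.25 tool-shift=[-500.1  175.7  238.5]mm F=[-4.6  1.6  3.2] w=0.106 turn=[-0.002  0.018 -0.002]
```

>>> {"name": "play_rows", "arguments": {"series": [0.0068,0,-0.0058,0,0.009,0,-1,0.0074,0,-0.0055,0,0.008,0,-1]}}

```text
time: 22.15
tcp_pos: [0.5357, 0.1085, 0.2412]
tool_rot: [0.998, -0.063, -0.002, -0.001]
force: [-3.6, 0.7, 1.8]
width: 0.108
```

```bash
sed -i 's/-.019\*R/-.0167*R/' h.py; cat >> h.py <<'E'
def lidcam():
    from rig import vision
    ex=np.array([.9922,-.1243,0]); ey=np.array([.1243,.9922,0]); L=np.array([.5798,.1029,0])
    for n in ("scene","side"):
        c=vision.camera(n); cv2.imwrite(f"pics/{n}_lid.png",c["img"][:,:,::-1]); m=inr(c,(86,80,25),(106,255,220))
        C=cloud(c,m)-L; x,y,z=C@ex,C@ey,C[:,2]
        k=(abs(y)<.1)&(x>-.15)&(x<.12)&(z>.09)&(z<.3); Q=np.c_[x,y,z][k]
        for _ in range(4):
            if len(Q)<50: break
            w=np.linalg.svd(Q-Q.mean(0),full_matrices=False)[2][2]; d=(Q-Q.mean(0))@w; Q=Q[abs(d)<max(.004,2*np.median(abs(d)))]
        if len(Q)<50: print(n,"few",len(Q)); continue
        w*=np.sign(w[2]); print(n,len(Q),"normal",np.round(w,3),"angle",round(np.degrees(np.arctan2(abs(w[0]),w[2])),2),"rms mm",round(np.std(d)*1000,2))
E
python3 -c "from h import *; lid(); lidcam()"
```

```text
theta=52.65 r=213.4 (want 210.1) y=0.1 |F|=5.6 w=0.105
to 60: ex 24.8 up 11.6
t=22.25 tcp=[536.9 108.4 242. ] yaw=-7.25 tool-shift=[-518.5  175.8  242.5]mm F=[-4.   0.9  3.9] w=0.105 turn=[-0.002  0.002 -0.002]
scene 3463 normal [0.788 0.    0.615] angle 52.02 rms mm 1.41
side 676 normal [ 0.792 -0.005  0.61 ] angle 52.42 rms mm 1.15
```

>>> {"name": "play_rows", "arguments": {"series": [0.007,0,-0.0058,0,0,0,-1,0.0072,0,-0.0055,0,0,0,-1,0.0062,0,-0.004,0,0,0,-1]}}

```text
time: 22.6
tcp_pos: [0.5566, 0.1059, 0.2556]
tool_rot: [0.998, -0.063, -0.002, -0.001]
force: [-1.2, 1.9, 1.8]
width: 0.107
```

```bash
python3 -c "from h import *; lid(3); lidcam()"
```

```text
theta=59.20 r=214.1 (want 210.1) y=0.0 |F|=1.3 w=0.102
to 60: ex 4.5 up -2.1
t=22.75 tcp=[556.9 105.8 255.8] yaw=-7.24 tool-shift=[-538.3  175.6  257.1]mm F=[-1.2  0.1  0.1] w=0.102 turn=[-0.002  0.003 -0.002]
scene 3149 normal [ 0.854 -0.001  0.521] angle 58.63 rms mm 1.29
side 1170 normal [ 0.855 -0.004  0.518] angle 58.79 rms mm 0.95
```

>>> {"name": "play_rows", "arguments": {"series": [0.0038,0,-0.002,0,0.002,0,-1]}}

```text
time: 22.93
tcp_pos: [0.5585, 0.1056, 0.2567]
tool_rot: [0.998, -0.063, -0.002, -0.001]
force: [-2.6, 1.3, 1.0]
width: 0.105
```

```bash
python3 -c "
from h import *
lid(4); lidcam(); lid(4)
c=dict(np.load('scene0.npz'));a=cv2.imread('pics/side_lid.png');b=cv2.imread('pics/scene_lid.png')
cv2.imwrite('pics/final.png',np.hstack([cv2.resize(b[100:320,150:430],(400,314)),cv2.resize(a[80:300,120:400],(400,314))]))"
```

```text
theta=59.97 r=214.1 (want 210.1) y=-0.0 |F|=2.2 w=0.107
to 60: ex 2.0 up -3.5
t=23.13 tcp=[559.4 105.5 257.2] yaw=-7.23 tool-shift=[-541.   175.5  258.3]mm F=[-1.8  0.6  1.1] w=0.107 turn=[-0.002  0.003 -0.002]
scene 3122 normal [ 0.861 -0.001  0.508] angle 59.45 rms mm 1.25
side 1249 normal [ 0.864 -0.004  0.503] angle 59.78 rms mm 0.97
theta=59.95 r=214.1 (want 210.1) y=0.0 |F|=3.4 w=0.107
to 60: ex 2.1 up -3.5
t=23.43 tcp=[559.4 105.5 257.1] yaw=-7.23 tool-shift=[-540.9  175.5  258.3]mm F=[-2.9  1.1  1.5] w=0.107 turn=[-0.002  0.003 -0.002]
```

View pics/final.png

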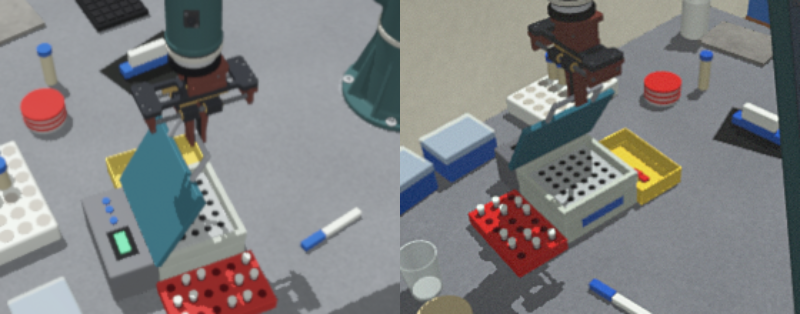

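The final view shows the lid held open at (160,195) left and (560,130) right, with the fingers on the bar and the scraper standing on its mat. Other items are in place and the pose is steady, so I'm handing in.

```bash
python3 -c "
from rig import arm
print(arm.sign_off())"
```

```text
the job is handed in; nothing more can be done
None
```

The job is handed in after about 23 s of robot time: the chips are in the tray, the scraper is on its mat and the gripper is holding the lid open at about 60°.

- **Chips:** One pass of the scraper along the lid pushed all four into the yellow tray. A close-up showed the orange, the white and both red chips in the tray and nothing left in view on the lid. The fingertips stayed about 3 cm above the lid, and the chips are 7–8 mm high, so the gripper did not touch them.
- **Scraper:** It stands upright on the mat, about 1.5 mm from where it started. I checked this with the wrist camera after letting go.
- **Lid:** At the last check the arm's position gave 59.95°, and the two cameras gave 59.5° and 59.8°. The pose held steady over the last 0.3 s, with about 2–3 N at the wrist and the gripper set to squeeze at 25 N.
- **Disagreement:** The bar's distance from the hinge, worked out from the gripper's position, came to 214 mm instead of the nominal 210. The bar probably sits a few millimetres off the centre of the pads. I aimed for 60° using both the arm position and the cameras.
- **Other items:** The other things I could see in the last pictures looked unmoved. I judged that by eye and did not measure it.

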